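# Shake the spindle out of the slotted box

## Task

Take the red-lidded clear box that stands upside down on the bench, carry it level to the black tray, and over the tray tip its red end down and shake it until the steel spindle inside lines up with the slot and drops into the tray. Then stand the box back down on its red lid where it came from. Leave the yellow-lidded box alone.

Things in the scene. Friction and masses are not known exactly. Their poses are not given: they have to be found in the camera images.
- red_box_center (a point): Centre, 30 mm above the bench, of a loose clear box upside down on its red lid: 88 (x) x 50 (y) x 60 mm high (z up), walls 4 mm, 160 g, balanced here. Its -x end wall is red and starts turned away from the robot (+x) within 0.75 rad. The lid's one slot lies against the red end inside: 18 mm in x, full inner width (42 mm) in y, centre 31 mm from here in -x. Grasp from above across the 50 mm width.
- spindle_center (a point): Centre of a square steel bar (door handle spindle), 10 x 10 x 32 mm, long along its y axis, 25 g, lying loose on the lid inside the red-lidded box, away from the slot and up to 0.6 rad askew from it at the start. Smooth: it slides once the box is tipped by more than about 11 to 17 degrees; tip about 30 degrees.
- tray: Black open tray fixed to the bench, 180 mm (x) x 140 mm (y) outside, 35 mm high, walls and floor 4 mm; the origin is the centre of its underside, on the bench, z up.
- yellow_box_center (a point): Centre of a box of the same make and size with a yellow lid and a yellow end wall, with brass screws in it: a bystander, not to be moved.
Things that resemble listed ones, but are neither listed nor needed, are in the scene too. Leave any blue or turquoise look-alike of the part that bears red_box_center alone. There is more than one size of the tray; the one meant has the size given above.

How it is judged:
On the way, in this order (a step that is already met when the one before it is completed fails the run):
1. the red-lidded box is held over the tray with the spindle still inside (horizontal distance between red_box_center and tray below 0.11 m and height (world z) of red_box_center above 0.07 m and distance between spindle_center and red_box_center below 0.055 m), for 0.1 s.
2. the spindle has dropped into the tray (x of spindle_center in the frame of tray between -0.088 and 0.088 m and y of spindle_center in the frame of tray between -0.068 and 0.068 m and height (world z) of spindle_center below 0.03 m and height (world z) of red_box_center above 0.055 m), for 0.2 s.
At the end, for the whole second after the job is handed in: The spindle lies inside the tray (centre less than 30 mm above the bench) and the red-lidded box stands on its lid on the bench within 50 mm of where it started, upright within 8 degrees (x of spindle_center in the frame of tray between -0.088 and 0.088 m and y of spindle_center in the frame of tray between -0.068 and 0.068 m and height (world z) of spindle_center below 0.03 m and distance of red_box_center from where it was at the start of the episode below 0.05 m and angle between red_box_center's own z axis and vertical below 0.15 rad and height (world z) of red_box_center below 0.036 m); the robot touches nothing.
It fails at once if the yellow-lidded box is moved more than 30 mm (distance of yellow_box_center from where it was at the start of the episode above 0.03 m).
It also fails if it takes over 54 s, if anything falls off the work surface, if the arm or the gripper's body presses on something with over 40 N, if the wrist force passes 120 N, or if a joint passes its speed limit or range.

## Robot

A 6-joint arm with a two-finger parallel gripper is mounted at the origin on the work surface. World frame = base frame: x ahead of the robot, y to its left, z up, the work surface at z = 0. Lengths are in m, angles in rad, forces in N, time in s.
With the tool pointing down it reaches from about 0.25 to 0.775 m from the base axis. Payload 4 kg.
Tool frame: the origin (TCP) lies on the centre line of the jaws, within the pads' length; the fingertips stand 19 mm ahead of it and the grasp point (between the pads) is the TCP; z points along the fingers, x is the direction in which the jaws open and shut, and the axes are right-handed (so a half turn about z gives the same grasp; the last joint's range is limited). The gripper opens to 94 mm and grips with 3 to 60 N. Pads are 16 mm wide; open, the fingers measure 119 mm over their backs; the gripper's body (75 mm by 177 mm) begins 78 mm behind the grasp point.
Start: joints at [1.047, 0.087, 1.371, -0, 1.684, -0.103], TCP at [0.225, 0.502, 0.225] pointing down, gripper open.
Joint ranges: [-3.1, 3.1], [-0.76, 2.03], [0.27, 2.55], [-1.08, 4.22], [0.17, 2.65], [-2.57, 2.57]. Speed limits (rad/s): [2.79, 2.79, 3.14, 3.14, 3.14, 3.14].

## Interface

Orientations are given as a 3x3 rotation matrix whose columns are the frame's x, y, z axes.
In Python, from bench import env, snapshot, camera_info, order gives the robot as it stands.
- The arm moves only by the tool send_rows, never from a script. Its argument "motion" is text: rows parted by semicolons, each of 6 numbers parted by spaces: the shift along the tool's x, y, z in m, then the turn, a rotation vector about the tool's x, y, z in degrees. A call has 1 to 8 rows; each row is the pose to reach, as a shift and turn from the pose commanded when the call began, along the tool's axes at that moment; what a row does not reach only later rows make up. A row lasts 1/10 s, in which the tool goes at most 50 mm and 8.59 degrees, less where a joint would pass 70% of its speed; a pose out of reach is approached as far as the arm can. A call with a gripper value outside its range is refused whole. "jaw" is the finger opening in m, from 0 to 0.094, set as the call begins (left out, the last holds). The fingers move at their own pace and stop on an object; the grip force is fixed at half the most. Time passes only in rows, so rows that repeat a pose let the fingers close. It gives the time, the measured TCP pose, the force and the opening at its end, in the units of the state.
- env.sense(): the state, without advancing time (a new reading comes with each control period).
- snapshot(name): name is "scene" or "top" or "wrist"; returns (picture, depth): 420x560x3 uint8, red, green, blue; 420x560 float32, m along the optical axis (not along the pixel's ray), 0 where there is no reading.
- camera_info(name): a dict with "fov_y" (degrees; the focal length in pixels is half the picture's height over the tangent of half this angle, whatever the lens; pixels are square), "cx", "cy" (the principal point, pixels), "k1" (the pictures are not rectified: a ray, as slopes to the right and down, at radius r is drawn at 1 + k1 r^2 times it, then the intrinsics apply), "extrinsics" (4x4, takes a point from camera to world coordinates). Camera axes: x right, y down, z forward; pixel columns grow to the right and rows downward; lengths in m; the calibration is good to about 2 mm. A picture is of the moment at which its call begins: read the wrist's pose just before it. camera_info takes no time and is no camera call; for the wrist camera it gives the pose at the moment of the call.
- order.finish_job(): hands the job in, once; it reports no verdict.
The state is a dict: "clock": time; "joint_positions": joint angles; "joint_vel": joint speeds; "joint_torque": joint torques, N m; "tool_pos": TCP position; "ee_rot": TCP orientation; "wrist_force": force on the tool from outside, world axes, zero at the start; "torque": the same for the moment, N m; "opening": opening from 0.0 (shut) to 1.0 (fully open).
Only numpy, scipy, OpenCV 4.12 (cv2) and the standard library are available. Lean on these libraries where they do the work, as an engineer would, in place of code of your own. Each camera call takes 0.05 s, during which the arm holds its last target.

## Working session

There is one attempt and no reset: what is moved stays moved. The work goes in short steps, Python scripts to look and compute and a tool call to move; the robot and the scene stay as the last step left them, time stands still between calls to the robot, and variables do not carry over. Pictures are saved under pics/ and viewed, and the job is handed in when it is done.

Besides the shell and the picture viewer there is one more tool, called after "Emit:" in YAML: its name, and indented under it one key for each argument. send_rows: Moves the arm, as the interface text tells. Its arguments: {"type":"object","properties":{"motion":{"type":"string"},"jaw":{"type":"number"}},"required":["motion"]}

```bash
ls; mkdir -p pics; python3 - <<'E'
from bench import env, snapshot, camera_info, order
import cv2, numpy as np
s=env.sense();print({k:np.round(v,3).tolist() for k,v in s.items()})
for n in ["scene","top"]:
    p,d=snapshot(n);np.savez(f"pics/{n}0.npz",p=p,d=d);cv2.imwrite(f"pics/{n}0.png",p[:,:,::-1]);
    i=camera_info(n);print(n,{k:np.round(v,4).tolist() for k,v in i.items()})
E
```

```text
pics
{'clock': 0.0, 'joint_positions': [1.047, 0.088, 1.372, -0.0, 1.684, -0.103], 'joint_vel': [-0.001, 0.0, 0.002, 0.001, -0.0, 0.001], 'joint_torque': [-0.0, -34.016, -30.243, 0.072, 0.033, -0.0], 'tool_pos': [0.224, 0.502, 0.223], 'ee_rot': [[0.408, 0.913, -0.001], [0.913, -0.408, -0.002], [-0.002, -0.0, -1.0]], 'wrist_force': [-0.335, 0.458, 0.447], 'torque': [-0.034, -0.036, -0.001], 'opening': 1.001}
scene {'fov_y': 43.5546, 'cx': 283.7516, 'cy': 212.645, 'k1': 0.0155, 'extrinsics': [[0.7442, 0.4921, -0.4516, 0.9757], [0.6679, -0.5521, 0.4991, -0.5624], [-0.0037, -0.6731, -0.7395, 0.8664], [0.0, 0.0, 0.0, 1.0]]}
top {'fov_y': 47.0131, 'cx': 280.3812, 'cy': 206.8534, 'k1': 0.0495, 'extrinsics': [[0.0082, -0.9908, 0.135, 0.2989], [-0.9999, -0.0098, -0.0107, -0.0373], [0.012, -0.1349, -0.9908, 1.2634], [0.0, 0.0, 0.0, 1.0]]}
```

View pics/scene0.png

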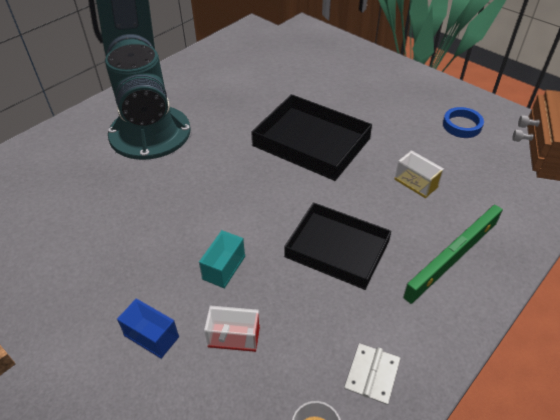

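View pics/top0.png

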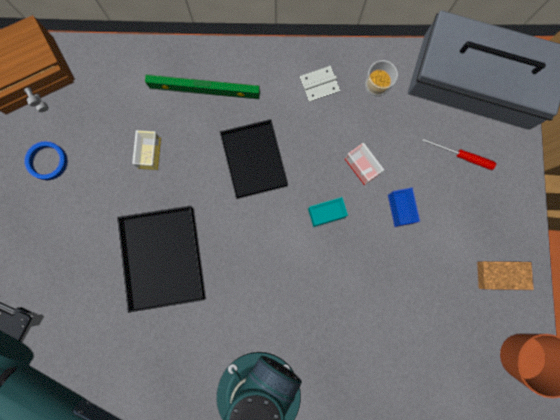

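```bash
cat > h.py <<'E'
import numpy as np, cv2
from bench import env, snapshot, camera_info, order
def ray(n,uv,ci=None):
    c=ci or camera_info(n); f=210/np.tan(np.radians(c["fov_y"])/2)
    uv=np.atleast_2d(np.array(uv,float)); d=(uv-[c["cx"],c["cy"]])/f
    r=np.linalg.norm(d,axis=1,keepdims=True); u=d.copy()
    for _ in range(20): u=d/(1+c["k1"]*(u**2).sum(1,keepdims=True))
    E=np.array(c["extrinsics"]); D=np.c_[u,np.ones(len(u))]@E[:3,:3].T
    return E[:3,3],D
def at_z(n,uv,z,ci=None):
    o,D=ray(n,uv,ci); return o+D*((z-o[2])/D[:,2])[:,None]
def at_d(n,uv,dep,ci=None):
    o,D=ray(n,uv,ci); return o+D*np.asarray(dep)[:,None]
def proj(n,P,ci=None):
    c=ci or camera_info(n); f=210/np.tan(np.radians(c["fov_y"])/2)
    E=np.array(c["extrinsics"]); q=(np.atleast_2d(P)-E[:3,3])@E[:3,:3]
    u=q[:,:2]/q[:,2:]; u=u*(1+c["k1"]*(u**2).sum(1,keepdims=True))
    return u*f+[c["cx"],c["cy"]]
def crop(p,x0,y0,x1,y1,k,fn): cv2.imwrite(fn,cv2.resize(p[y0:y1,x0:x1,::-1],None,fx=k,fy=k,interpolation=cv2.INTER_CUBIC))
E
python3 - <<'E'
from h import *
t=np.load("pics/top0.npz")["p"];s=np.load("pics/scene0.npz")["p"]
crop(t,330,130,400,200,8,"pics/c1.png");crop(s,190,290,280,360,8,"pics/c2.png");crop(t,210,110,300,205,6,"pics/c3.png")
for name,pts in dict(A=[(221,132),(271,121),(287,185),(237,197)],B=[(118,217),(192,207),(204,299),(128,311)]).items():
    P=at_z("top",pts,0.035); print(name,P.round(3).tolist(),[np.linalg.norm(P[i]-P[i-1]).round(3) for i in range(4)],P.mean(0).round(3))
E
```

```text
A [[0.662, 0.106, 0.035], [0.694, -0.024, 0.035], [0.523, -0.067, 0.035], [0.491, 0.061, 0.035]] [np.float64(0.177), np.float64(0.134), np.float64(0.176), np.float64(0.132)] [0.593 0.019 0.035]
B [[0.436, 0.361, 0.035], [0.464, 0.175, 0.035], [0.233, 0.138, 0.035], [0.203, 0.323, 0.035]] [np.float64(0.236), np.float64(0.188), np.float64(0.234), np.float64(0.188)] [0.334 0.249 0.035]
```

View pics/c1.png

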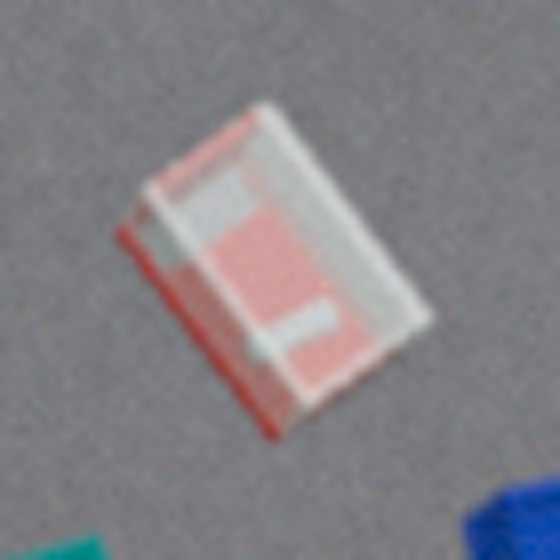

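View pics/c2.png

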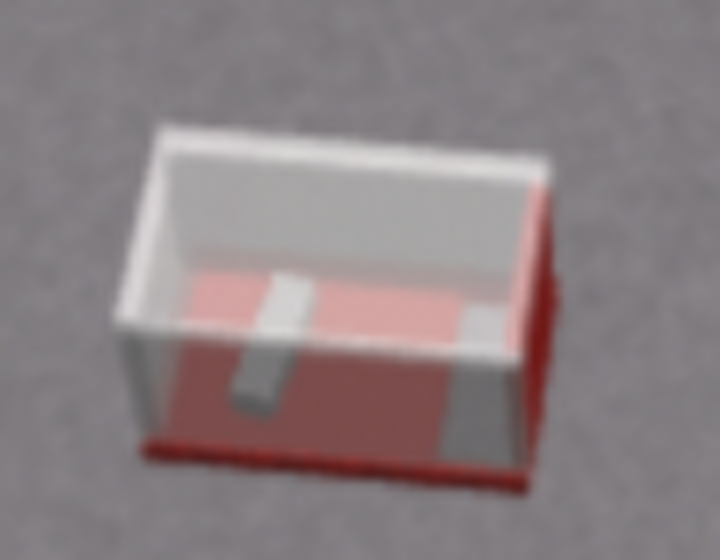

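View pics/c3.png

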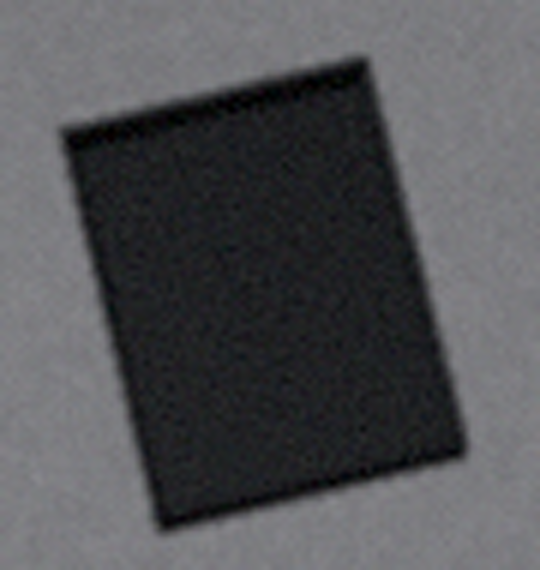

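```bash
python3 - <<'E'
from h import *
c=(np.array([(265,100),(145,188),(305,408),(435,318)])+.5)/8-.5+[330,130]
P=at_z("top",c,0.06);print(P.round(4),P.mean(0).round(4),[np.linalg.norm(P[i]-P[i-1]).round(3) for i in range(4)])
e=P[0]+P[1]-P[2]-P[3];print("yaw red",np.degrees(np.arctan2(e[1],e[0])))
w=(P[1]+P[2]-P[0]-P[3]);print(np.degrees(np.arctan2(w[1],w[0])))
cs=(np.array([(160,128),(550,160),(520,362),(118,322)])+.5)/8-.5+[190,290]
Q=at_z("scene",cs,0.06);print(Q.round(4),Q.mean(0).round(4))
e=Q[1]+Q[2]-Q[0]-Q[3];print(np.degrees(np.arctan2(e[1],e[0])))
print("teal",at_z("top",[(308,208),(344,198),(348,211),(312,226)],0.05).round(3).tolist())
print("blue",at_z("top",[(389,191),(412,188),(419,221),(395,226)],0.05).round(3).tolist())
# spindle
k=(np.array([(288,330),(322,314)])+.5)/8-.5+[330,130]; print(at_z("top",k,0.014).round(3))
E
```

```text
[[ 0.6325 -0.2598  0.06  ]
 [ 0.6033 -0.2211  0.06  ]
 [ 0.5324 -0.2711  0.06  ]
 [ 0.5619 -0.3128  0.06  ]] [ 0.5825 -0.2662  0.06  ] [np.float64(0.088), np.float64(0.048), np.float64(0.087), np.float64(0.051)]
yaw red 36.04925232478685
126.13351477786573
[[ 0.5342 -0.2735  0.06  ]
 [ 0.6049 -0.2214  0.06  ]
 [ 0.6348 -0.2618  0.06  ]
 [ 0.5634 -0.3126  0.06  ]] [ 0.5843 -0.2673  0.06  ]
35.89080995485487
teal [[0.462, -0.121, 0.05], [0.489, -0.212, 0.05], [0.455, -0.222, 0.05], [0.416, -0.131, 0.05]]
blue [[0.508, -0.327, 0.05], [0.516, -0.386, 0.05], [0.432, -0.401, 0.05], [0.418, -0.34, 0.05]]
[[ 0.567 -0.275  0.014]
 [ 0.573 -0.286  0.014]]
```

```bash
cat >> h.py <<'E'
from scipy.spatial.transform import Rotation as Ro
def rel(p,R):
    s=env.sense();R0=np.array(s["ee_rot"]);return (R0.T@(np.array(p)-s["tool_pos"])*1000).round(1), np.degrees(Ro.from_matrix(R0.T@R).as_rotvec()).round(2)
def down(deg,tilt=0):
    a=np.radians(deg);x=np.array([np.cos(a),np.sin(a),0]);z=np.array([0,0,-1.]);R=np.c_[x,np.cross(z,x),z]
    return R@Ro.from_euler('x',tilt,degrees=True).as_matrix()
def st():
    s=env.sense();print(s["clock"],np.round(s["tool_pos"],4),"xang",np.degrees(np.arctan2(s["ee_rot"][1][0],s["ee_rot"][0][0])).round(2),np.round(s["ee_rot"],3).tolist(),"F",np.round(s["wrist_force"],1),"op",s["opening"],"q",np.round(s["joint_positions"],2))
E
python3 -c "
from h import *
print(rel([.5835,-.267,.2],down(-54)))"
```

```text
(array([-554.9,  641.7,   24.4]), array([1.1000e-01, 8.0000e-02, 1.1989e+02]))
```

Emit:
send_rows:
  motion: "-0.555 0.642 0.024 0 0 120;-0.555 0.642 0.024 0 0 120;-0.555 0.642 0.024 0 0 120;-0.555 0.642 0.024 0 0 120;-0.555 0.642 0.024 0 0 120;-0.555 0.642 0.024 0 0 120;-0.555 0.642 0.024 0 0 120;-0.555 0.642 0.024 0 0 120"
  jaw: 0.08

```text
clock: 0.9
tool_pos: [0.3941, 0.1379, 0.2129]
ee_rot: [[0.998, -0.056, 0.0], [-0.056, -0.998, 0.0], [0.0, -0.0, -1.0]]
wrist_force: [-0.1, 0.2, -0.2]
opening: 0.854
```

```bash
python3 -c "
from h import *
st();print(rel([.5835,-.267,.2],down(-54)))"
```

```text
0.9 [0.3941 0.1379 0.2129] xang -3.21 [[0.998, -0.056, 0.0], [-0.056, -0.998, 0.0], [0.0, -0.0, -1.0]] F [-0.1  0.2 -0.2] op 0.8539453744836449 q [ 0.2  -0.21  1.68  0.    1.68  0.26]
(array([211.8, 393.6,  12.8]), array([-1.000e-02,  0.000e+00,  5.079e+01]))
```

Emit:
send_rows:
  motion: "0.212 0.394 0.013 0 0 51;0.212 0.394 0.013 0 0 51;0.212 0.394 0.013 0 0 51;0.212 0.394 0.013 0 0 51;0.212 0.394 0.013 0 0 51;0.212 0.394 0.013 0 0 51;0.212 0.394 0.013 0 0 51;0.212 0.394 0.013 0 0 51"

```text
clock: 1.7
tool_pos: [0.5659, -0.2232, 0.2007]
ee_rot: [[0.589, -0.808, -0.001], [-0.808, -0.589, 0.001], [-0.001, 0.0, -1.0]]
wrist_force: [-0.2, 1.1, 0.3]
opening: 0.85
```

```bash
python3 -c "
from h import *
st();print(rel([.5835,-.267,.12],down(-54)))"
```

```text
1.7 [ 0.5659 -0.2232  0.2007] xang -53.89 [[0.589, -0.808, -0.001], [-0.808, -0.589, 0.001], [-0.001, 0.0, -1.0]] F [-0.2  1.1  0.3] op 0.8499668861308816 q [-0.47  0.22  1.26  0.    1.66  0.47]
(array([45.8, 11.5, 80.7]), array([0.01, 0.06, 0.11]))
```

Emit:
send_rows:
  motion: "0.02 0.005 0.04 0 0 0;0.02 0.005 0.04 0 0 0;0.02 0.005 0.04 0 0 0"

```text
clock: 2.0
tool_pos: [0.5722, -0.2398, 0.1595]
ee_rot: [[0.589, -0.808, -0.004], [-0.808, -0.589, 0.003], [-0.005, 0.002, -1.0]]
wrist_force: [0.2, 0.1, 1.4]
opening: 0.849
```

```bash
python3 - <<'E'
from h import *
st();print(rel([.5835,-.267,.032],down(-54)))
ci=camera_info("wrist")
p,d=snapshot("wrist");cv2.imwrite("pics/w1.png",p[:,:,::-1]);np.savez("pics/w1.npz",p=p,d=d)
print(ci)
E
```

```text
2.0 [ 0.5722 -0.2398  0.1595] xang -53.9 [[0.589, -0.808, -0.004], [-0.808, -0.589, 0.003], [-0.005, 0.002, -1.0]] F [0.2 0.1 1.4] op 0.8491788825056742 q [-0.49  0.27  1.29  0.    1.59  0.45]
(array([ 29.3,   6.7, 127.4]), array([0.09, 0.28, 0.1 ]))
{'fov_y': 59.280732919187514, 'cx': 281.4950505629954, 'cy': 211.08474941058486, 'k1': -0.008738178302637654, 'extrinsics': array([[ 0.58978965, -0.77489045, -0.22736086,  0.63832199],
       [-0.80754094, -0.56769168, -0.16001182, -0.19161977],
       [-0.00507923,  0.27797652, -0.96057444,  0.32046736],
       [ 0.        ,  0.        ,  0.        ,  1.        ]])}
```

View pics/w1.png

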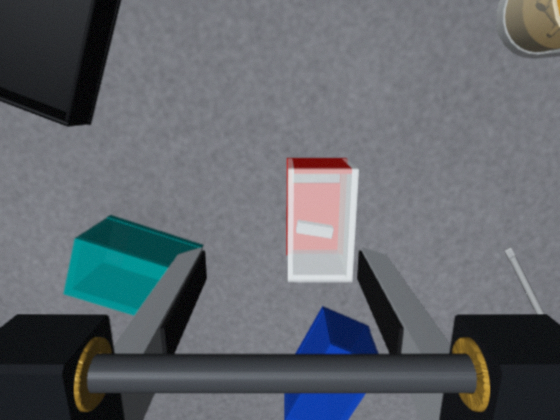

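```bash
python3 - <<'E'
from h import *
P=at_z("wrist",[(288,170),(357,170),(354,282),(289,281)],0.06);print(P.round(4),P.mean(0).round(4))
for e in (P[0]-P[3],P[1]-P[2]): print(np.degrees(np.arctan2(e[1],e[0])),np.linalg.norm(e))
print(rel([.5835,-.267,.032],down(-54)))
E
```

```text
[[ 0.6049 -0.2209  0.06  ]
 [ 0.6342 -0.2609  0.06  ]
 [ 0.5643 -0.3153  0.06  ]
 [ 0.5348 -0.2737  0.06  ]] [ 0.5845 -0.2677  0.06  ]
36.995846604054506 0.0877014053924864
37.92888916222913 0.08860127258893019
(array([ 28.5,   7.8, 129.6]), array([-0.01,  0.08,  0.17]))
```

Emit:
send_rows:
  motion: "0.0285 0.007 0.04 0 0 0;0.0285 0.007 0.08 0 0 0;0.0285 0.007 0.1 0 0 0;0.0285 0.007 0.12 0 0 0;0.0285 0.007 0.128 0 0 0;0.0285 0.007 0.128 0 0 0"

```text
clock: 2.65
tool_pos: [0.5846, -0.2663, 0.0342]
ee_rot: [[0.591, -0.807, 0.0], [-0.807, -0.591, 0.0], [-0.0, -0.0, -1.0]]
wrist_force: [-0.2, -0.1, 1.0]
opening: 0.853
```

```bash
python3 - <<'E'
from h import *
st();print(rel([.584,-.267,.032],down(-53.7)))
E
```

```text
2.65 [ 0.5846 -0.2663  0.0342] xang -53.78 [[0.591, -0.807, 0.0], [-0.807, -0.591, 0.0], [-0.0, -0.0, -1.0]] F [-0.2 -0.1  1. ] op 0.8528590864511219 q [-0.52  0.39  1.39  0.    1.36  0.42]
(array([0.2, 0.9, 2.2]), array([-0.01,  0.01, -0.08]))
```

Close, then lift.

Emit:
send_rows:
  motion: "0 0 0 0 0 0;0 0 0 0 0 0;0 0 0 0 0 0;0 0 0 0 0 0;0 0 0 0 0 0;0 0 0 0 0 0"
  jaw: 0.03

```text
clock: 3.25
tool_pos: [0.5848, -0.2677, 0.0344]
ee_rot: [[0.59, -0.808, 0.001], [-0.808, -0.59, -0.0], [0.001, -0.001, -1.0]]
wrist_force: [-0.6, 1.2, 4.0]
opening: 0.531
```

Emit:
send_rows:
  motion: "0 0 -0.005 0 0 0;0 0 -0.015 0 0 0;0 0 -0.03 0 0 0;0 0 -0.045 0 0 0;0 0 -0.06 0 0 0;0 0 -0.072 0 0 0;0 0 -0.08 0 0 0;0 0 -0.08 0 0 0"

```text
clock: 4.05
tool_pos: [0.5854, -0.2681, 0.1157]
ee_rot: [[0.59, -0.808, 0.003], [-0.808, -0.59, -0.002], [0.003, -0.002, -1.0]]
wrist_force: [-0.6, 0.6, -1.9]
opening: 0.526
```

```bash
python3 - <<'E'
from h import *
st();print(rel([.585,.01,.12],down(-53.7)))
p,d=snapshot("scene");cv2.imwrite("pics/s2.png",p[:,:,::-1]);
p,d=snapshot("wrist");cv2.imwrite("pics/w2.png",p[:,:,::-1])
E
```

```text
4.05 [ 0.5854 -0.2681  0.1157] xang -53.86 [[0.59, -0.808, 0.003], [-0.808, -0.59, -0.002], [0.003, -0.002, -1.0]] F [-0.6  0.6 -1.9] op 0.5264772572188093 q [-0.52  0.33  1.3   0.    1.51  0.42]
(array([-224.8, -163.7,   -4.7]), array([-0.09, -0.18, -0.16]))
```

View pics/s2.png

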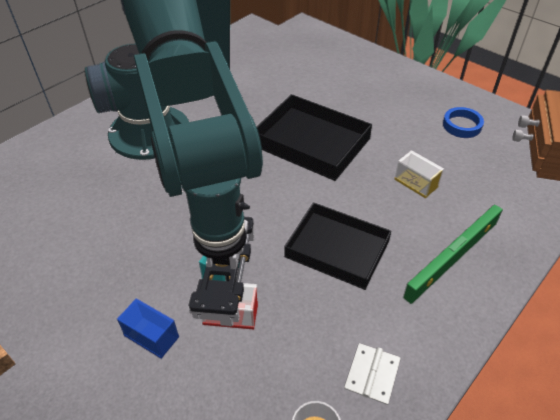

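View pics/w2.png

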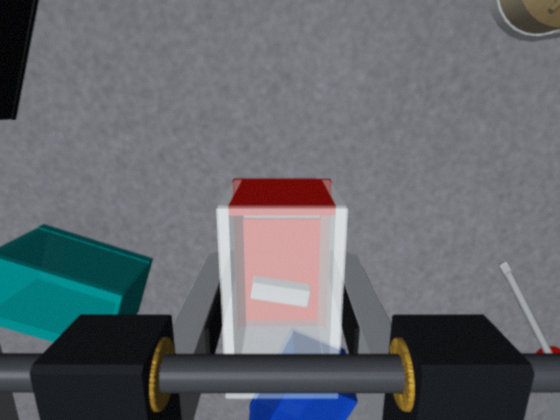

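Emit:
send_rows:
  motion: "-0.0032 -0.0024 0 0 0 0;-0.0097 -0.0071 0 0 0 0;-0.0202 -0.0148 0 0 0 0;-0.0348 -0.0254 0 0 0 0;-0.0526 -0.0384 0 0 0 0;-0.0728 -0.0531 0 0 0 0;-0.0922 -0.0673 0 0 0 0;-0.1116 -0.0814 0 0 0 0"

```text
clock: 4.95
tool_pos: [0.5841, -0.1268, 0.1136]
ee_rot: [[0.591, -0.807, 0.0], [-0.807, -0.591, 0.001], [-0.001, -0.0, -1.0]]
wrist_force: [-0.1, -1.1, -1.7]
opening: 0.528
```

Emit:
send_rows:
  motion: "-0.0194 -0.0142 0 0 0 0;-0.0388 -0.0283 0 0 0 0;-0.0566 -0.0413 0 0 0 0;-0.0728 -0.0531 0 0 0 0;-0.0874 -0.0637 0 0 0 0;-0.0987 -0.072 0 0 0 0;-0.1068 -0.0779 0 0 0 0;-0.1125 -0.082 0 0 0 0"

```text
clock: 5.75
tool_pos: [0.5841, 0.011, 0.1136]
ee_rot: [[0.59, -0.807, 0.0], [-0.807, -0.59, 0.0], [0.0, -0.0, -1.0]]
wrist_force: [0.7, 0.1, -1.3]
opening: 0.528
```

Emit:
send_rows:
  motion: "0 0 0 0 0 0;0 0 0 0 0 0;0 0 0 0 0 0"

```text
clock: 6.05
tool_pos: [0.5843, 0.0091, 0.1135]
ee_rot: [[0.589, -0.808, -0.0], [-0.808, -0.589, -0.0], [0.0, 0.0, -1.0]]
wrist_force: [-0.2, -0.2, -2.8]
opening: 0.527
```

```bash
python3 - <<'E'
from h import *
st()
p,d=snapshot("scene");cv2.imwrite("pics/s3.png",p[:,:,::-1]);
p,d=snapshot("wrist");cv2.imwrite("pics/w3.png",p[:,:,::-1])
E
```

```text
6.05 [0.5843 0.0091 0.1135] xang -53.92 [[0.589, -0.808, -0.0], [-0.808, -0.589, -0.0], [0.0, 0.0, -1.0]] F [-0.2 -0.2 -2.8] op 0.5269784337418578 q [-0.08  0.21  1.45 -0.    1.48  0.86]
```

View pics/s3.png

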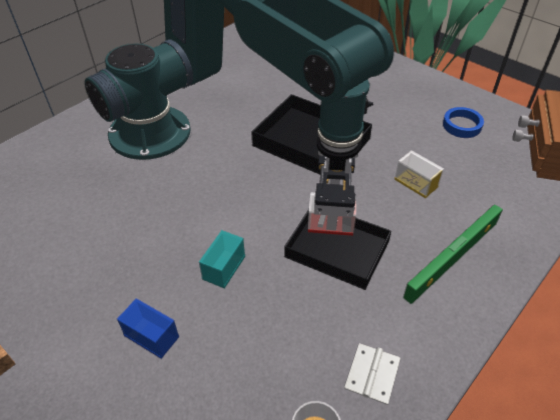

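View pics/w3.png

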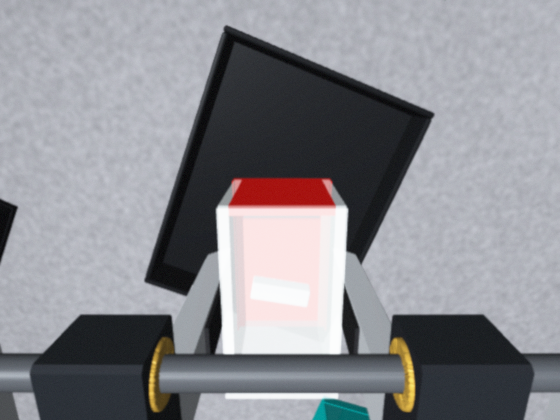

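Emit:
send_rows:
  motion: "0 0 0.002 -5 0 0;0 0 0.005 -10 0 0;0 0 0.008 -15 0 0;0 0 0.012 -20 0 0;0 0 0.014 -25 0 0;0 0 0.014 -30 0 0;0 0 0.014 -30 0 0;0 0 0.014 -30 0 0"

```text
clock: 6.95
tool_pos: [0.5846, 0.0097, 0.0988]
ee_rot: [[0.59, -0.7, -0.403], [-0.808, -0.511, -0.294], [-0.001, 0.499, -0.867]]
wrist_force: [-0.0, -0.3, -0.9]
opening: 0.53
```

```bash
python3 - <<'E'
from h import *
st()
p,d=snapshot("scene");cv2.imwrite("pics/s4.png",p[:,:,::-1]);
p,d=snapshot("wrist");cv2.imwrite("pics/w4.png",p[:,:,::-1])
E
```

```text
6.95 [0.5846 0.0097 0.0988] xang -53.87 [[0.59, -0.7, -0.403], [-0.808, -0.511, -0.294], [-0.001, 0.499, -0.867]] F [-0.  -0.3 -0.9] op 0.529548956330336 q [ 0.07  0.55  1.11 -0.29  1.92  0.97]
```

View pics/s4.png

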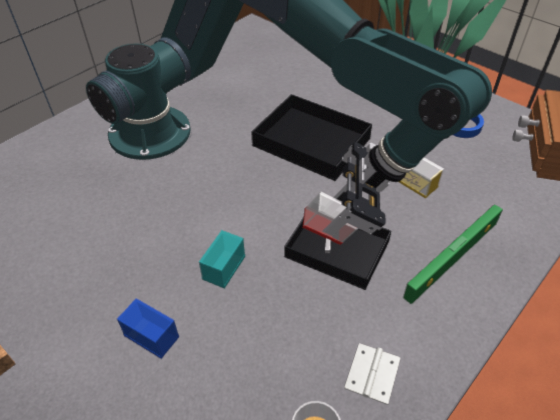

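View pics/w4.png

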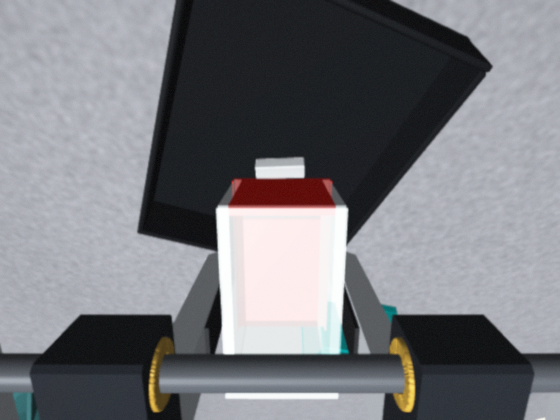

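Emit:
send_rows:
  motion: "0 0 0 0 0 0;0 0 0 0 0 0;0 0 0 0 0 0;0 0 0 0 0 0;0 0 0 0 0 0"

```text
clock: 7.55
tool_pos: [0.5843, 0.0097, 0.0997]
ee_rot: [[0.59, -0.7, -0.404], [-0.808, -0.511, -0.295], [0.0, 0.5, -0.866]]
wrist_force: [0.4, -0.0, -2.1]
opening: 0.528
```

```bash
python3 - <<'E'
from h import *
st()
p,d=snapshot("wrist");cv2.imwrite("pics/w5.png",p[:,:,::-1])
p,d=snapshot("scene");crop(p,270,170,410,300,5,"pics/s5.png")
print(rel([.5846,.0097,.125],down(-53.85)))
E
```

```text
7.55 [0.5843 0.0097 0.0997] xang -53.87 [[0.59, -0.7, -0.404], [-0.808, -0.511, -0.295], [0.0, 0.5, -0.866]] F [ 0.4 -0.  -2.1] op 0.5279263608754933 q [ 0.07  0.55  1.11 -0.29  1.92  0.97]
(array([  0.3,  12.6, -22.1]), array([ 2.999e+01,  0.000e+00, -1.000e-02]))
```

View pics/w5.png

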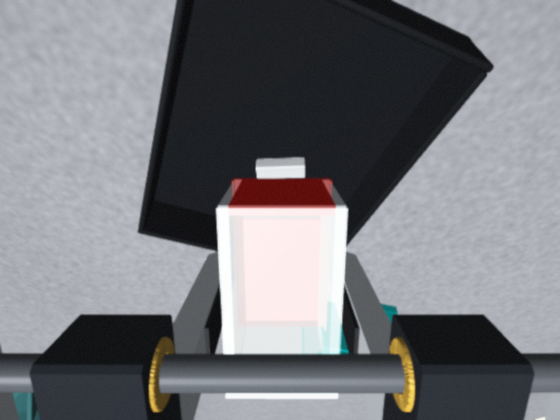

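View pics/s5.png

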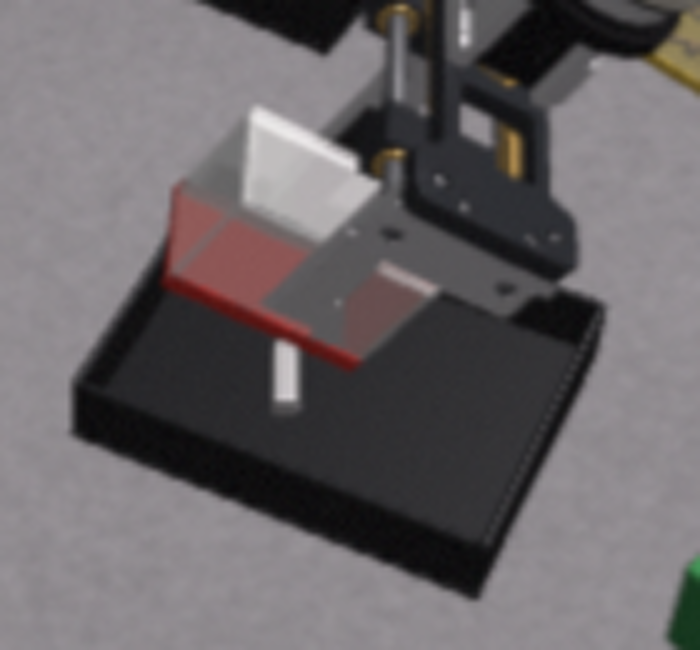

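```bash
python3 - <<'E'
from h import *
a=np.array([(273.5,342),(300,342),(300,403),(273.5,403)])/5+[270,170]
for z in (.014,.04): print(z,at_z("scene",a,z).round(4).tolist())
w=[(256,160),(304,159),(305,178),(257,178)]
for z in (.014,.04): print(z,at_z("wrist",w,z).round(4).tolist())
R=np.array(env.sense()["ee_rot"]);p=env.sense()["tool_pos"]
print("slot at", p+R@[0,-.031,.03])
E
```

```text
0.014 [[0.5681, 0.0157, 0.014], [0.5764, 0.0231, 0.014], [0.5966, -0.0024, 0.014], [0.5885, -0.0096, 0.014]]
0.04 [[0.5805, -0.002, 0.04], [0.5885, 0.0052, 0.04], [0.6082, -0.0195, 0.04], [0.6003, -0.0265, 0.04]]
0.014 [[0.579, 0.0267, 0.014], [0.5975, 0.0027, 0.014], [0.5855, -0.0077, 0.014], [0.5668, 0.0179, 0.014]]
0.04 [[0.5968, 0.0369, 0.04], [0.6127, 0.0163, 0.04], [0.6024, 0.0074, 0.04], [0.5864, 0.0294, 0.04]]
slot at [0.59386803 0.01679462 0.0580685 ]
```

The two views agree: the spindle lies flat on the tray floor at about (0.582, 0.007). I'll level the box and carry it back.

Emit:
send_rows:
  motion: "0 0.0026 -0.0045 6 0 0;0 0.0052 -0.009 12 0 0;0 0.0077 -0.0135 18 0 0;0 0.0103 -0.018 24 0 0;0 0.0126 -0.022 30 0 0;0 0.0126 -0.022 30 0 0"

```text
clock: 8.25
tool_pos: [0.5828, 0.0083, 0.1264]
ee_rot: [[0.588, -0.809, 0.001], [-0.809, -0.588, -0.001], [0.001, -0.001, -1.0]]
wrist_force: [0.2, 0.4, -0.6]
opening: 0.531
```

```bash
python3 -c "
from h import *
st();print(rel([.5848,-.2677,.1],down(-53.85)))"
```

```text
8.25 [0.5828 0.0083 0.1264] xang -54.01 [[0.588, -0.809, 0.001], [-0.809, -0.588, -0.001], [0.001, -0.001, -1.0]] F [ 0.2  0.4 -0.6] op 0.5308654273186285 q [-0.08  0.2   1.44 -0.    1.5   0.86]
(array([224.4, 160.6,  26.6]), array([-0.05, -0.07, -0.16]))
```

Emit:
send_rows:
  motion: "0.016 0.0115 0 0 0 0;0.048 0.034 0 0 0 0;0.08 0.057 0 0 0 0;0.112 0.08 0 0 0 0;0.144 0.103 0 0 0 0;0.176 0.126 0 0 0 0;0.205 0.147 0 0 0 0;0.2245 0.161 0.02 0 0 0"

```text
clock: 9.05
tool_pos: [0.5886, -0.27, 0.1075]
ee_rot: [[0.589, -0.808, 0.003], [-0.808, -0.589, -0.004], [0.005, -0.0, -1.0]]
wrist_force: [0.6, 0.6, -1.8]
opening: 0.529
```

Emit:
send_rows:
  motion: "0 0 0 0 0 0;0 0 0 0 0 0;0 0 0 0 0 0"

```text
clock: 9.35
tool_pos: [0.5873, -0.2653, 0.105]
ee_rot: [[0.591, -0.807, -0.001], [-0.807, -0.591, 0.001], [-0.001, 0.0, -1.0]]
wrist_force: [0.9, -0.8, -2.5]
opening: 0.53
```

```bash
python3 - <<'E'
from h import *
st();print(rel([.5848,-.2677,.0345],down(-53.85)))
p,d=snapshot("wrist");cv2.imwrite("pics/w6.png",p[:,:,::-1])
E
```

```text
9.35 [ 0.5873 -0.2653  0.105 ] xang -53.78 [[0.591, -0.807, -0.001], [-0.807, -0.591, 0.001], [-0.001, 0.0, -1.0]] F [ 0.9 -0.8 -2.5] op 0.5303555238052154 q [-0.51  0.34  1.3   0.    1.5   0.43]
(array([ 0.6,  3.4, 70.5]), array([0.01, 0.05, 0.07]))
```

View pics/w6.png

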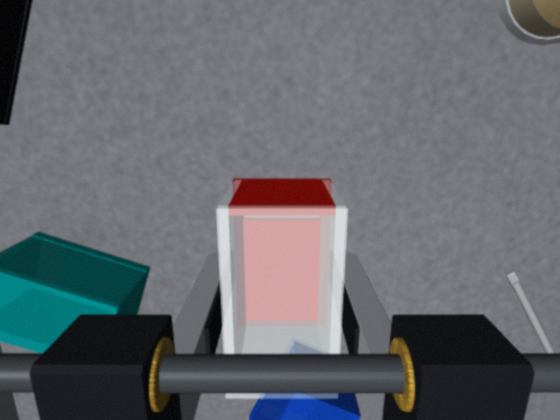

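The box is empty and still square in the grip. Lowering it gently.

Emit:
send_rows:
  motion: "0 0.003 0.015 0 0 0;0 0.003 0.03 0 0 0;0 0.003 0.045 0 0 0;0 0.003 0.056 0 0 0;0 0.003 0.063 0 0 0;0 0.003 0.067 0 0 0;0 0.003 0.069 0 0 0;0 0.003 0.069 0 0 0"

```text
clock: 10.2
tool_pos: [0.5845, -0.2683, 0.036]
ee_rot: [[0.59, -0.808, 0.0], [-0.808, -0.59, -0.0], [0.0, -0.0, -1.0]]
wrist_force: [0.1, -0.1, -2.3]
opening: 0.533
```

```bash
python3 -c "
from h import *
st()"
```

```text
10.2 [ 0.5845 -0.2683  0.036 ] xang -53.87 [[0.59, -0.808, 0.0], [-0.808, -0.59, -0.0], [0.0, -0.0, -1.0]] F [ 0.1 -0.1 -2.3] op 0.5334834291792271 q [-0.52  0.39  1.38  0.    1.37  0.42]
```

Emit:
send_rows:
  motion: "0 0 0.001 0 0 0;0 0 0.0018 0 0 0;0 0 0.0018 0 0 0"

```text
clock: 10.5
tool_pos: [0.5845, -0.2683, 0.0345]
ee_rot: [[0.59, -0.808, 0.001], [-0.808, -0.59, -0.0], [0.001, -0.0, -1.0]]
wrist_force: [-0.5, 0.5, -0.9]
opening: 0.53
```

Emit:
send_rows:
  motion: "0 0 0 0 0 0;0 0 0 0 0 0;0 0 0 0 0 0;0 0 0 0 0 0;0 0 0 0 0 0"
  jaw: 0.08

```text
clock: 11.0
tool_pos: [0.5844, -0.2682, 0.0342]
ee_rot: [[0.59, -0.808, 0.0], [-0.808, -0.59, -0.0], [0.0, -0.0, -1.0]]
wrist_force: [0.4, -0.4, 0.5]
opening: 0.846
```

Emit:
send_rows:
  motion: "0 0 -0.01 0 0 0;0 0 -0.03 0 0 0;0 0 -0.06 0 0 0;0 0 -0.1 0 0 0;0 0 -0.14 0 0 0;0 0 -0.17 0 0 0;0 0 -0.17 0 0 0;0 0 -0.17 0 0 0"

```text
clock: 11.8
tool_pos: [0.5846, -0.2684, 0.2054]
ee_rot: [[0.59, -0.808, 0.002], [-0.808, -0.59, -0.001], [0.002, -0.001, -1.0]]
wrist_force: [-0.1, -0.3, -0.2]
opening: 0.852
```

```bash
python3 - <<'E'
from h import *
st()
p,d=snapshot("wrist");cv2.imwrite("pics/w7.png",p[:,:,::-1])
p,d=snapshot("scene");cv2.imwrite("pics/s7.png",p[:,:,::-1])
E
```

```text
11.8 [ 0.5846 -0.2684  0.2054] xang -53.86 [[0.59, -0.808, 0.002], [-0.808, -0.59, -0.001], [0.002, -0.001, -1.0]] F [-0.1 -0.3 -0.2] op 0.851734224510863 q [-0.52  0.3   1.16  0.    1.68  0.42]
```

View pics/w7.png

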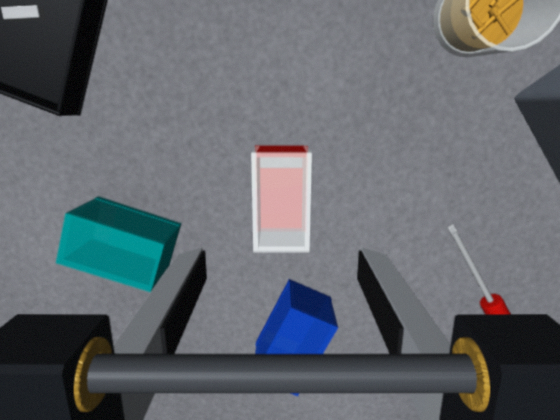

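View pics/s7.png

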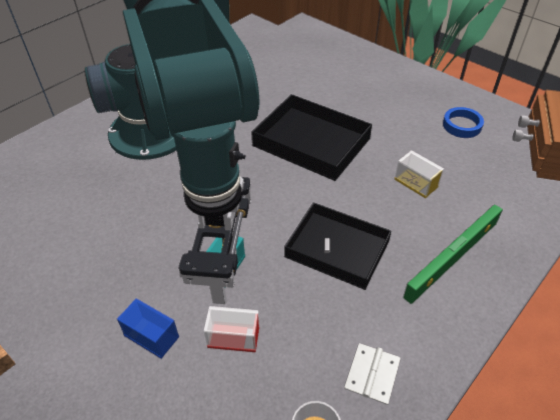

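The red-lidded box (wrist view, about (282,200)) is back on its lid, empty, where it started. The spindle is in the tray at scene pixel (327,245). The yellow, blue and turquoise boxes haven't moved, and the gripper is clear of everything.

```bash
python3 - <<'E'
from h import *
P=at_z("wrist",[(252,152),(311,152),(309,251),(254,251)],0.06);print(P.mean(0).round(4))
order.finish_job()
E
```

```text
[ 0.5836 -0.2663  0.06  ]
the job is handed in; nothing more can be done
```

The spindle is in the tray, and the red-lidded box is back on its lid where it started. I handed the job in with the robot's clock at about 12 s.

- **Carry and drop:** I gripped the box across its 50 mm width, lifted it about 80 mm and carried it level to the smaller tray, which measured about 177 x 133 mm. The spindle was still in its starting place when the box arrived. Tipping the red end down 30° was enough for it to slide out through the slot, so I didn't need to shake the box.
- **Spindle check:** Two camera views agree that it lies flat on the tray floor at about (0.582, 0.007), near the tray's centre.
- **Box check:** The box is upright and empty, with its centre at (0.584, -0.266). The wrist camera had put it at (0.585, -0.268) at the start, so it is about 2 mm off.
- **Other items:** In the last pictures the yellow, blue and turquoise boxes haven't moved and the gripper touches nothing. No check failed or disagreed.

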